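# Ready the spin-column vacuum manifold

### The job

Get the vacuum manifold ready for loading: swing its clear cover up and back until it stays open by itself, then set the toggle valves so that every port with a column on it is open (lever leaning towards the ports) and every empty port is shut (lever leaning to the front, away from them). Do not flip valves that are already right, and do not knock the columns or the things standing beside the manifold.

Things in the scene. Friction and masses are not known exactly. Their poses are not given: they have to be found in the camera images.
- manifold: Fixed vacuum manifold for spin columns: white tank under a steel deck 182 x 272 mm, deck top 62 mm up. Origin: centre of its underside, on the bench. x points from the front (levers, facing the robot at yaw 0) to the rear (ports, hinge), y along the row, z up. Six stations at 26 mm pitch in changing order at y = -65 .. 65 mm: white blocks to 18 mm above the deck, 25 mm wide, lever pivot at x = -45, port at x = 20 mm.
- cover (a joint): Clear cover over all stations: open-bottomed hood 162 mm deep, 200 wide, 82 high, 4 mm walls, about 0.5 kg, lifted with under 5 N. 0 = shut, grows as its front swings up and back, 1.92 rad = on its stop. Hinge line: along the manifold's y at x = 80 mm, 63 mm above the bench. Let go below about 0.9 rad it sinks shut, beyond about 1.15 rad it sinks back in about a second and rests on the stop behind the hinge.
- cover_knob (a point): Centre of the blue pull knob on the cover's top, middle of its front edge: upright cylinder 22 mm diameter, 26 mm tall, on an 11 mm stem; this point is 24 mm above the cover's top panel. With the cover shut it lies 138 mm in front of and 106 mm above the hinge line; it swings with the cover. Outside the cover, a gauge at the -y end and a small knob at the +y end rise to 36 and 25 mm above the deck.
- valve_a (a joint): Lean of the blue toggle lever of station A (column_a sits on its port): -0.45 rad = leaning to the front, away from the ports: shut; +0.45 = leaning to the ports: open; 0 = upright. Over-centre spring: pushed past upright it snaps to the other end and stays there; about 2.5 N at the tip moves it.
- valve_a_tip (a point): Tip of station A's lever, in its middle: a bar 8 x 8 mm, 34 mm long from its pivot, swinging about the manifold's y axis. The pivot is 14 mm above the deck, 4 mm below the top of the block, so 30 mm of lever stands clear.
- valve_b (a joint): Lean of the blue toggle lever of station B (column_b sits on its port): -0.45 rad = leaning to the front, away from the ports: shut; +0.45 = leaning to the ports: open; 0 = upright. Over-centre spring: pushed past upright it snaps to the other end and stays there; about 2.5 N at the tip moves it.
- valve_b_tip (a point): Tip of station B's lever, in its middle: a bar 8 x 8 mm, 34 mm long from its pivot, swinging about the manifold's y axis. The pivot is 14 mm above the deck, 4 mm below the top of the block, so 30 mm of lever stands clear.
- valve_c (a joint): Lean of the blue toggle lever of station C (column_c sits on its port): -0.45 rad = leaning to the front, away from the ports: shut; +0.45 = leaning to the ports: open; 0 = upright. Over-centre spring: pushed past upright it snaps to the other end and stays there; about 2.5 N at the tip moves it.
- valve_c_tip (a point): Tip of station C's lever, in its middle: a bar 8 x 8 mm, 34 mm long from its pivot, swinging about the manifold's y axis. The pivot is 14 mm above the deck, 4 mm below the top of the block, so 30 mm of lever stands clear.
- valve_d (a joint): Lean of the blue toggle lever of station D (its port is empty): -0.45 rad = leaning to the front, away from the ports: shut; +0.45 = leaning to the ports: open; 0 = upright. Over-centre spring: pushed past upright it snaps to the other end and stays there; about 2.5 N at the tip moves it.
- valve_d_tip (a point): Tip of station D's lever, in its middle: a bar 8 x 8 mm, 34 mm long from its pivot, swinging about the manifold's y axis. The pivot is 14 mm above the deck, 4 mm below the top of the block, so 30 mm of lever stands clear.
- valve_e (a joint): Lean of the blue toggle lever of station E (its port is empty): -0.45 rad = leaning to the front, away from the ports: shut; +0.45 = leaning to the ports: open; 0 = upright. Over-centre spring: pushed past upright it snaps to the other end and stays there; about 2.5 N at the tip moves it.
- valve_e_tip (a point): Tip of station E's lever, in its middle: a bar 8 x 8 mm, 34 mm long from its pivot, swinging about the manifold's y axis. The pivot is 14 mm above the deck, 4 mm below the top of the block, so 30 mm of lever stands clear.
- valve_f (a joint): Lean of the blue toggle lever of station F (its port is empty): -0.45 rad = leaning to the front, away from the ports: shut; +0.45 = leaning to the ports: open; 0 = upright. Over-centre spring: pushed past upright it snaps to the other end and stays there; about 2.5 N at the tip moves it.
- valve_f_tip (a point): Tip of station F's lever, in its middle: a bar 8 x 8 mm, 34 mm long from its pivot, swinging about the manifold's y axis. The pivot is 14 mm above the deck, 4 mm below the top of the block, so 30 mm of lever stands clear.
- column_a: White spin column with an orange collar, pushed firmly on the port of station A: 17 mm diameter, 40 mm tall, its top 64 mm above the deck. Origin: centre of its underside, 24 mm above the deck and 65 mm behind that station's lever pivot.
- column_b: White spin column with an orange collar, pushed firmly on the port of station B: 17 mm diameter, 40 mm tall, its top 64 mm above the deck. Origin: centre of its underside, 24 mm above the deck and 65 mm behind that station's lever pivot.
- column_c: White spin column with an orange collar, pushed firmly on the port of station C: 17 mm diameter, 40 mm tall, its top 64 mm above the deck. Origin: centre of its underside, 24 mm above the deck and 65 mm behind that station's lever pivot.
- port_d (a point): Top centre of the empty port of station D: a grey boss 17 mm diameter, 6 mm tall on the block, 24 mm above the deck, 65 mm behind that station's lever pivot.
- port_e (a point): Top centre of the empty port of station E: a grey boss 17 mm diameter, 6 mm tall on the block, 24 mm above the deck, 65 mm behind that station's lever pivot.
- port_f (a point): Top centre of the empty port of station F: a grey boss 17 mm diameter, 6 mm tall on the block, 24 mm above the deck, 65 mm behind that station's lever pivot.
- tube_rack: Loose blue microtube rack beside the manifold, 85 x 135 mm, 47 mm tall with the tube caps. Origin: centre of its underside.
- tip_box: Loose light-grey pipette-tip box with a red top, 85 x 122 mm, 53 mm tall. Origin: centre of its underside.
- wash_bottle: Loose white bottle with a blue cap, 56 mm diameter, 135 mm tall. Origin: centre of its underside.
Mind the look-alikes: they are no part of the job. There is more than one size of the tube_rack; the job needs the largest.

How it is judged:
By the outcome, as a careful person would: the job done as asked, in the order asked, and still so for the second after the job is handed in, with the robot touching nothing.
It also fails if it takes over 64 s, if anything falls off the work surface, if the arm or the gripper's body presses on something with over 40 N, if the wrist force passes 120 N, or if a joint passes its speed limit or range.

### The arm

A 6-joint arm with a two-finger parallel gripper is mounted at the origin on the work surface. World frame = base frame: x ahead of the robot, y to its left, z up, the work surface at z = 0. Lengths are in m, angles in rad, forces in N, time in s.
With the tool pointing down it reaches from about 0.375 to 0.975 m from the base axis. Payload 3.8 kg.
Tool frame: the origin (TCP) lies on the centre line of the jaws, within the pads' length; the fingertips stand 14 mm ahead of it and the grasp point (between the pads) lies 5 mm behind it; x points along the fingers, y is the direction in which the jaws open and shut, and the axes are right-handed (so a half turn about x gives the same grasp; the last joint's range is limited). The gripper opens to 85 mm and grips with 20 to 120 N. Pads are 22 mm wide; open, the fingers measure 114 mm over their backs; the gripper's body (76 mm by 85 mm) begins 54 mm behind the grasp point. The pads swing forward as they close: fully open they stand 13 mm farther back than shut.
Start: joints at [-1.246, 0.264, 1.604, -0, 1.274, -0.037], TCP at [0.239, -0.631, 0.245] pointing down, gripper open.
Joint ranges: [-2.63, 2.63], [-0.94, 2.18], [0.31, 2.57], [-1.31, 4.45], [0, 2.66], [-2.55, 2.55]. Speed limits (rad/s): [2.57, 2.57, 3.14, 3.14, 3.14, 3.14].

### API

Orientations are given as a rotation vector (axis times angle).
In Python, from workcell import bot gives the robot as it stands.
- The arm moves only by the shell command python3 -m creep 'ROWS' [FORCE]. ROWS is JSON, a list of rows, each an object with "grip": the finger opening in cm, from 0 to 8.54; "dp": the shift along the tool's x, y, z in cm, a list of three; "rotation": the turn, a rotation vector about the tool's x, y, z in rad, a list of three. A call has 1 to 5 rows; each row is the pose to reach, as a shift and turn from the pose commanded when the call began, along the tool's axes at that moment; what a row does not reach only later rows make up. A row lasts 1/12 s, in which the tool goes at most 41.7 mm and 7.16 degrees, less where a joint would pass 70% of its speed; a pose out of reach is approached as far as the arm can. A call with a gripper value outside its range is refused whole. The fingers move at their own pace and stop on an object; FORCE is the grip in N (left out, the last holds). Time passes only in rows, so rows that repeat a pose let the fingers close. It gives the time, the measured TCP pose, the force and the opening at its end, in the units of the state.
- bot.read_state(): the state, without advancing time (a new reading comes with each control period).
- bot.read_camera(name): name is "scene" or "side" or "wrist"; returns (picture, depth): 384x512x3 uint8, red, green, blue; 384x512 float32, m along the optical axis (not along the pixel's ray), 0 where there is no reading.
- bot.get_calibration(name): a dict with "fx", "fy", "cx", "cy" (pixels), "rvec" (rotation vector, rad) and "tvec" (3), from world to camera coordinates, as OpenCV has them. Camera axes: x right, y down, z forward; pixel columns grow to the right and rows downward; lengths in m; the calibration is good to about 2 mm. A picture is of the moment at which its call begins: read the wrist's pose just before it. get_calibration takes no time and is no camera call; for the wrist camera it gives the pose at the moment of the call.
- bot.finish_job(): hands the job in, once; it reports no verdict.
The state is a dict: "time": time; "q": joint angles; "joint_vel": joint speeds; "joint_torque": joint torques, N m; "tool_pos": TCP position; "tcp_rot": TCP orientation; "wrist_force": force on the tool from outside, world axes, zero at the start; "torque": the same for the moment, N m; "width": opening from 0.0 (shut) to 1.0 (fully open).
Only numpy, scipy, OpenCV 4.12 (cv2) and the standard library are available. Lean on these libraries where they do the work, as an engineer would, in place of code of your own. Each camera call takes 0.05 s, during which the arm holds its last target.

## Working session

There is one attempt and no reset: what is moved stays moved. The work goes in short steps, Python scripts to look and compute and a shell command to move; the robot and the scene stay as the last step left them, time stands still between calls to the robot, and variables do not carry over. Pictures are saved under pics/ and viewed, and the job is handed in when it is done.

```bash
ls; mkdir -p pics; cat > h.py <<'E'
import numpy as np,cv2
from workcell import bot
from scipy.spatial.transform import Rotation as R
def grab(n,tag):
    c=bot.get_calibration(n); p,d=bot.read_camera(n)
    cv2.imwrite(f'pics/{tag}.png',p[:,:,::-1]); np.savez(f'{tag}.npz',p=p,d=d,**{k:np.array(v) for k,v in c.items()})
    return p,d,c
def cloud(d,c):
    v,u=np.mgrid[:d.shape[0],:d.shape[1]]
    X=np.stack([(u-c['cx'])/c['fx']*d,(v-c['cy'])/c['fy']*d,d],-1)
    Rm=R.from_rotvec(np.array(c['rvec'])).as_matrix()
    return (X-np.array(c['tvec']))@Rm
def proj(P,c):
    X=R.from_rotvec(np.array(c['rvec'])).apply(np.atleast_2d(P))+np.array(c['tvec'])
    return np.stack([X[:,0]/X[:,2]*c['fx']+c['cx'],X[:,1]/X[:,2]*c['fy']+c['cy']],-1)
E
python3 - <<'E'
from h import *
print(bot.read_state())
for n in('scene','side','wrist'):
    p,d,c=grab(n,n+'0'); print(n,c)
E
```

```text
pics
{'time': 0.0, 'q': array([-1.24587721e+00,  2.64755069e-01,  1.60540637e+00, -1.41680525e-05,
        1.27369944e+00, -3.69060613e-02]), 'joint_vel': array([-0.00099584, -0.00076677,  0.00113947,  0.00013221,  0.00026278,
        0.00035332]), 'joint_torque': array([-5.01892919e-04, -5.15113306e+01, -3.67313612e+01, -2.27574367e-05,
        1.28411743e-02,  1.00665852e-05]), 'tool_pos': array([ 0.23869925, -0.63062012,  0.24394323]), 'tcp_rot': array([ 2.02472644,  0.37272452, -2.02542415]), 'wrist_force': array([ 0.04808933,  0.09377367, -0.47865841]), 'torque': array([0.0101295 , 0.0235411 , 0.03204227]), 'width': 1.001714268299066}
scene {'fx': 390.43611074095094, 'fy': 390.43611074095094, 'cx': 251.3072692530592, 'cy': 190.16645544608184, 'rvec': array([ 1.21074724,  2.24431845, -1.04553954]), 'tvec': array([ 0.21689301, -0.21637874,  1.2919398 ])}
side {'fx': 396.55067806496345, 'fy': 396.55067806496345, 'cx': 256.658600557506, 'cy': 193.97383054682757, 'rvec': array([ 0.43490738, -2.72252516,  1.16523307]), 'tvec': array([0.5047797 , 0.14613139, 1.00989544])}
wrist {'fx': 339.29173025609344, 'fy': 339.29173025609344, 'cx': 256.5487108483331, 'cy': 190.72351246283895, 'rvec': array([-2.3748303 ,  1.64135027,  0.25025892]), 'tvec': array([-0.6745394 , -0.03775577,  0.380744  ])}
```

View pics/scene0.png

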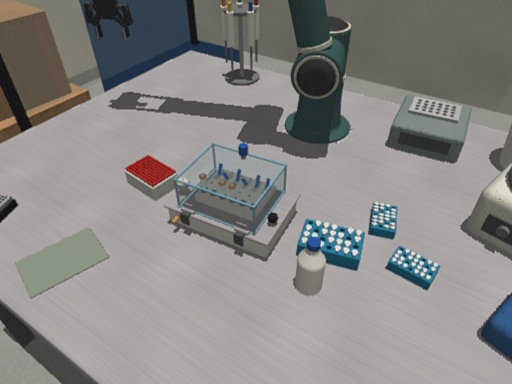

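View pics/side0.png

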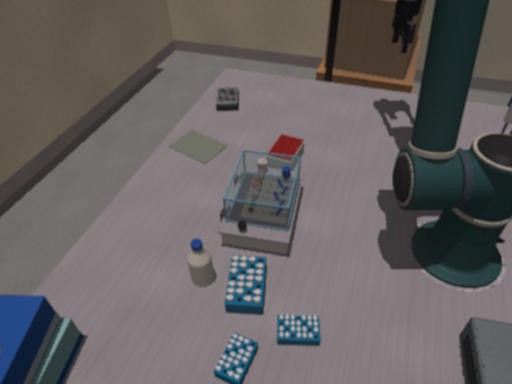

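View pics/wrist0.png

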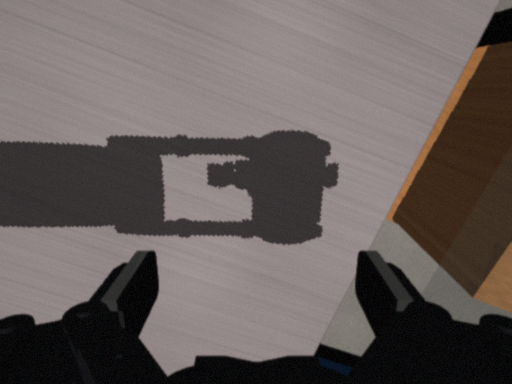

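The scene view shows the manifold at about (235,205) with its blue pull knob at (243,149). The rack (332,242), bottle (312,268) and tip box (150,175) stand beside it, and the small racks at (384,219) and (414,266) are look-alikes. Next I'll measure.

```bash
python3 - <<'E'
from h import *
for n,(x0,x1,y0,y1) in {'scene':(155,310,135,255),'side':(210,310,130,260)}.items():
    z=np.load(n+'0.npz'); p=z['p'];d=z['d'];P=cloud(d,z)
    s=5 if n=='scene' else 6
    cv2.imwrite(f'pics/{n}_crop.png',cv2.resize(p[y0:y1,x0:x1,::-1],None,fx=s if n=='scene' else 4.6,fy=s if n=='scene' else 4.6,interpolation=cv2.INTER_CUBIC))
    # blue
    m=(p[:,:,2]>90)&(p[:,:,0]<60)&(p[:,:,1]<80)
    k,l,st,ce=cv2.connectedComponentsWithStats(m.astype(np.uint8))
    for i in range(1,k):
        if st[i,4]>=6:
            q=P[l==i]; print(n,ce[i].round(1),st[i,4],np.median(q,0).round(4))
    # deck pts z~0.062
    mm=(abs(P[:,:,2]-0.062)<.004)&(d>0)
    mm[:y0]=0;mm[y1:]=0;mm[:,:x0]=0;mm[:,x1:]=0
    q=P[mm]; print(len(q)); 
    r=cv2.minAreaRect((q[:,:2]*1000).astype(np.float32)); print(r)
E
```

```text
scene [242.7 147.3] 11 [0.4547 0.0238 0.1786]
scene [219.6 169. ] 24 [ 0.5098 -0.0045  0.1428]
scene [237.8 175. ] 22 [0.5058 0.0425 0.1431]
scene [225.1 175.3] 16 [0.5215 0.0206 0.1425]
scene [256.9 181.4] 26 [0.5016 0.0913 0.1429]
scene [244.1 181.5] 17 [0.516  0.0671 0.1426]
scene [267.1 182.3] 15 [0.4907 0.111  0.1424]
scene [308.7 244.2] 6 [0.594  0.2645 0.1325]
scene [501.1 320. ] 152 [0.5135 0.6001 0.0526]
1458
((510.4315490722656, 24.880523681640625), (191.6193084716797, 272.150634765625), 6.030909538269043)
side [286.1 168.6] 34 [0.4445 0.0222 0.1819]
side [195.9 243.4] 68 [0.579  0.2738 0.1351]
side [257. 285.] 6 [0.4388 0.2742 0.0407]
side [ 14.3 325.5] 2008 [0.7842 0.5626 0.1738]
side [229.5 304. ] 8 [0.4807 0.3385 0.0381]
side [243.5 305. ] 10 [0.451  0.3305 0.0375]
side [292.3 335.6] 7 [0.3317 0.3605 0.0264]
side [282.5 339. ] 10 [0.3494 0.3732 0.0255]
side [307. 340.] 23 [0.3007 0.3589 0.0239]
side [243.  365.5] 6 [0.4082 0.4507 0.0268]
1102
((507.9229431152344, 27.118072509765625), (190.19412231445312, 271.1963806152344), 6.104342460632324)
```

```bash
ls pics
```

```text
scene0.png
scene_crop.png
side0.png
side_crop.png
wrist0.png
```

View pics/scene_crop.png

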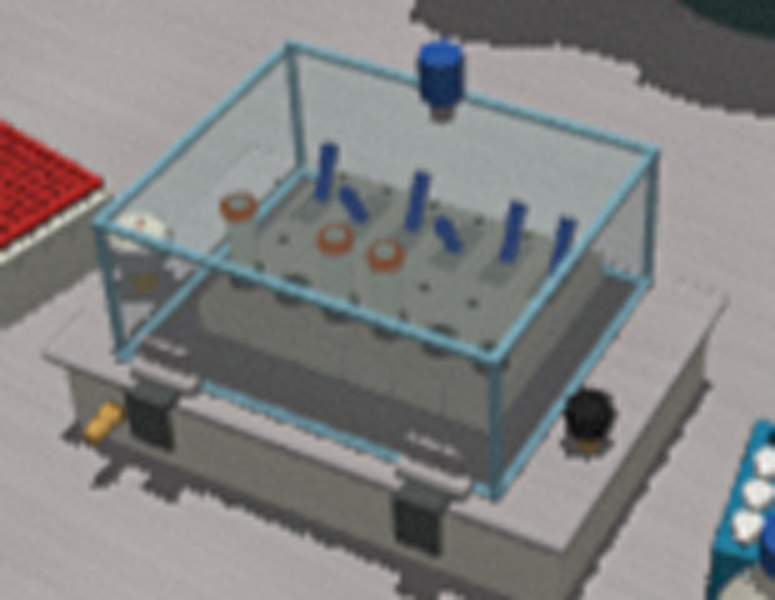

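View pics/side_crop.png

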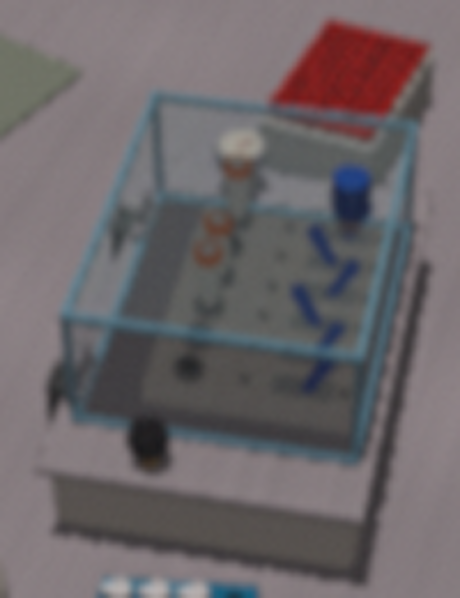

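```bash
cat >> h.py <<'E'
def M(p,cx,cy,yaw):
    p=np.atleast_2d(p).astype(float); c,s=np.cos(yaw),np.sin(yaw)
    return np.stack([cx+c*p[:,0]-s*p[:,1],cy+s*p[:,0]+c*p[:,1],p[:,2]],-1)/1
def overlay(n,tag,pose,box,s,out,phi=0):
    z=np.load(tag+'.npz'); x0,x1,y0,y1=box
    im=cv2.resize(z['p'][y0:y1,x0:x1,::-1],None,fx=s,fy=s,interpolation=cv2.INTER_CUBIC)
    f=lambda P:((proj(M(P,*pose),z)-[x0-.5,y0-.5])*s).astype(int)
    dk=f([[-.091,-.136,.062],[.091,-.136,.062],[.091,.136,.062],[-.091,.136,.062]]); cv2.polylines(im,[dk],True,(0,255,0),1)
    for i,y in enumerate(np.arange(-65,66,26)/1000):
        a=f([[-.045,y,.076]])[0]
        for sg,col in((-.45,(0,0,255)),(.45,(0,255,255))):
            b=f([[-.045+.034*np.sin(sg),y,.076+.034*np.cos(sg)]])[0]; cv2.line(im,tuple(a),tuple(b),col,1)
        cv2.circle(im,tuple(f([[.02,y,.126]])[0]),3,(255,0,255),1); cv2.circle(im,tuple(f([[.02,y,.086]])[0]),2,(0,255,0),1)
    k=f([[-.058,0,.169]])[0]; cv2.circle(im,tuple(k),4,(255,255,255),1)
    cv2.imwrite(f'pics/{out}.png',im)
E
python3 - <<'E'
from h import *
from scipy.optimize import least_squares
for n in('scene','side'):
    z=np.load(n+'0.npz');print(n,'cam pos',cloud(np.zeros((1,1)),z)[0,0])
pose=(.5095,.026,np.deg2rad(6.05))
overlay('scene','scene0',pose,(155,310,135,255),5,'ov_scene')
overlay('side','side0',pose,(210,310,130,260),4.6,'ov_side')
E
```

```text
scene cam pos [1.0489953  0.45100837 0.67762165]
side cam pos [0.25857298 0.75537728 0.81153615]
```

View pics/ov_scene.png

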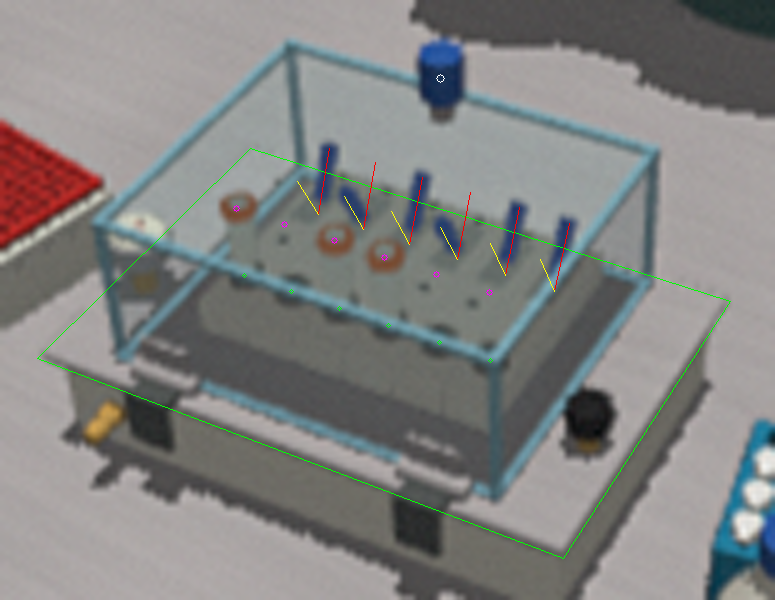

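View pics/ov_side.png

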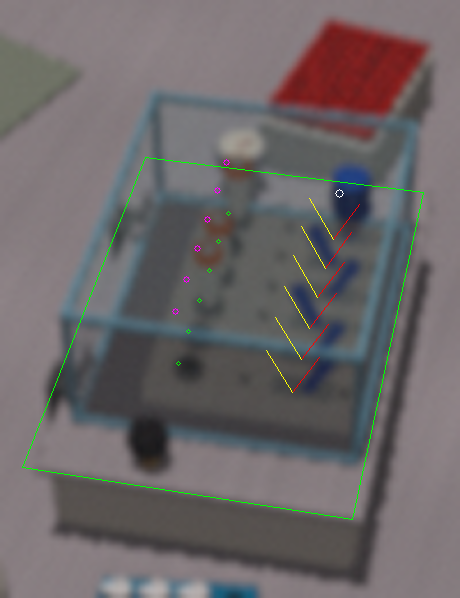

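The scene overlay matches well; the side overlay is shifted about 2–3 px, so I'll refine with the wrist camera. From -y to +y:

| Station | Port | Valve | Action |
|---|---|---|---|
| 1 | column | shut | flip |
| 2 | empty | open | flip |
| 3 | column | shut | flip |
| 4 | column | open | none |
| 5 | empty | shut | none |
| 6 | empty | shut | none |

Candidates for the knob:
- Blue pull knob, scene (243,149): this is the one I want.
- Black knob on the deck, scene (273,218).
- Bottle's blue cap, scene (313,243).

Next I'll move to a viewing pose above the cover.

```bash
cat >> h.py <<'E'
def tgt(pos,yaw,tilt=0,sign=1):
    """tool x down; y along sign*manifold y; tilt>0: fingers lean to point towards +x(manifold)"""
    c,s=np.cos(yaw),np.sin(yaw)
    f=np.array([c,s,0]); y=np.array([-s,c,0])*sign
    x=np.array([0,0,-1])*np.cos(tilt)+f*np.sin(tilt); z=np.cross(x,y)
    Rt=np.stack([x,y,z],1)
    st=bot.read_state(); R0=R.from_rotvec(st['tcp_rot']).as_matrix()
    dp=R0.T@(np.array(pos)-st['tool_pos'])*100
    rv=R.from_matrix(R0.T@Rt).as_rotvec()
    print('dp cm',dp.round(2),'rot',rv.round(3),'rows',np.linalg.norm(dp)/4.17,np.rad2deg(np.linalg.norm(rv))/7.16)
def st():
    s=bot.read_state(); Rm=R.from_rotvec(s['tcp_rot']).as_matrix()
    print('t',round(s['time'],2),'pos',s['tool_pos'].round(4),'x',Rm[:,0].round(3),'y',Rm[:,1].round(3),'F',s['wrist_force'].round(1),'w',round(s['width'],3),'q',s['q'].round(2))
E
python3 - <<'E'
from h import *
st()
yaw=np.deg2rad(6.05)
for s in(1,-1):
    tgt(M([-.15,0,.33],.508,.027,yaw)[0],yaw,0,s)
c=bot.get_calibration('wrist')
s=bot.read_state();Rm=R.from_rotvec(s['tcp_rot']).as_matrix()
Rc=R.from_rotvec(c['rvec']).as_matrix(); print('cam pos tool',Rm.T@(-Rc.T@c['tvec']-s['tool_pos'])); print('cam z in tool',Rm.T@Rc[2])
E
```

```text
t 0.15 pos [ 0.2387 -0.6308  0.2442] x [-0.001  0.002 -1.   ] y [ 0.354 -0.935 -0.002] F [ 0.9 -0.2  0.3] w 0.999 q [-1.25  0.26  1.61 -0.    1.27 -0.04]
dp cm [ -8.47 -55.8  -33.95] rot [-2.885 -0.003  0.   ] rows 15.796113506938344 23.089573046153372
dp cm [ -8.47 -55.8  -33.95] rot [0.256 0.    0.002] rows 15.796113506938344 2.0501453235678873
cam pos tool [-0.12913903  0.00099168 -0.07533968]
cam z in tool [ 9.55685038e-01 -7.94059258e-04  2.94390011e-01]
```

```bash
python3 - <<'E'
from h import *
yaw=np.deg2rad(6.05)
tgt(M([.02,0,.36],.508,.027,yaw)[0],yaw,0,-1)
E
```

```text
dp cm [-11.48 -51.5  -50.4 ] rot [0.256 0.    0.002] rows 17.49841282342183 2.0501453235678873
```

```bash
python3 -m creep '[{"grip":5,"dp":[-0.9,-4,-3.9],"rotation":[0.05,0,0]},{"grip":5,"dp":[-1.8,-7,-6.9],"rotation":[0.1,0,0]},{"grip":5,"dp":[-2.7,-10,-9.8],"rotation":[0.15,0,0]},{"grip":5,"dp":[-3.6,-13,-12.7],"rotation":[0.2,0,0]},{"grip":5,"dp":[-4.3,-16,-15.7],"rotation":[0.256,0,0]}]'
python3 - <<'E'
from h import *
st();yaw=np.deg2rad(6.05)
tgt(M([.02,0,.36],.508,.027,yaw)[0],yaw,0,-1)
E
```

```text
time: 0.57
tool_pos: [0.3213, -0.4423, 0.2848]
tcp_rot: [2.169, 0.112, -2.169]
wrist_force: [2.0, 0.1, 0.0]
width: 0.589
t 0.57 pos [ 0.3213 -0.4423  0.2848] x [-0.  0. -1.] y [ 0.102 -0.995 -0.   ] F [2.  0.1 0. ] w 0.589 q [-0.99 -0.    1.83  0.    1.31  0.48]
dp cm [ -7.5  -44.78 -25.37] rot [-0.003  0.     0.   ] rows 12.472696836516718 0.02508274767878085
```

```bash
python3 -m creep '[{"dp":[-0.6,-3.5,-2]},{"dp":[-1.2,-7,-4]},{"dp":[-1.8,-10.5,-6]},{"dp":[-2.4,-14,-8]},{"dp":[-3,-17.5,-10]}]'; python3 -m creep '[{"dp":[-0.6,-3.5,-2]},{"dp":[-1.2,-7,-4]},{"dp":[-1.8,-10.5,-6]},{"dp":[-2.4,-14,-8]},{"dp":[-3,-17.5,-10]}]'
python3 - <<'E'
from h import *
st();yaw=np.deg2rad(6.05)
tgt(M([.02,0,.36],.508,.027,yaw)[0],yaw,0,-1)
E
```

```text
t 0.57 pos [ 0.3213 -0.4423  0.2848] x [-0.  0. -1.] y [ 0.102 -0.995 -0.   ] F [2.  0.1 0. ] w 0.589 q [-0.99 -0.    1.83  0.    1.31  0.48]
dp cm [ -7.5  -44.78 -25.37] rot [-0.003  0.     0.   ] rows 12.472696836516718 0.02508274767878085validation failed for argument at $[0]...
validation failed for argument at $[0]...
```

```bash
python3 -m creep '[{"grip":5,"rotation":[0,0,0],"dp":[-0.6,-3.5,-2]},{"grip":5,"rotation":[0,0,0],"dp":[-1.2,-7,-4]},{"grip":5,"rotation":[0,0,0],"dp":[-1.8,-10.5,-6]},{"grip":5,"rotation":[0,0,0],"dp":[-2.4,-14,-8]},{"grip":5,"rotation":[0,0,0],"dp":[-3,-17.5,-10]}]'; python3 -m creep '[{"grip":5,"rotation":[0,0,0],"dp":[-0.6,-3.5,-2]},{"grip":5,"rotation":[0,0,0],"dp":[-1.2,-7,-4]},{"grip":5,"rotation":[0,0,0],"dp":[-1.8,-10.5,-6]},{"grip":5,"rotation":[0,0,0],"dp":[-2.4,-14,-8]},{"grip":5,"rotation":[0,0,0],"dp":[-3,-17.5,-10]}]'
python3 -m creep '[{"grip":5,"rotation":[0,0,0],"dp":[-0.8,-4,-3]},{"grip":5,"rotation":[0,0,0],"dp":[-1.5,-8,-5]},{"grip":5,"rotation":[0,0,0],"dp":[-1.5,-9.6,-5.3]},{"grip":5,"rotation":[0,0,0],"dp":[-1.5,-9.6,-5.3]}]'
python3 - <<'E'
from h import *
st();yaw=np.deg2rad(6.05)
tgt(M([.02,0,.36],.508,.027,yaw)[0],yaw,0,-1)
grab('wrist','wrist1');st()
E
```

```text
time: 0.98
tool_pos: [0.4022, -0.2575, 0.3149]
tcp_rot: [2.167, 0.114, -2.167]
wrist_force: [0.9, 0.2, 0.6]
width: 0.588
time: 1.4
tool_pos: [0.4832, -0.0729, 0.345]
tcp_rot: [2.167, 0.115, -2.167]
wrist_force: [0.8, -0.1, -0.3]
width: 0.586
time: 1.73
tool_pos: [0.5267, 0.0311, 0.36]
tcp_rot: [2.167, 0.123, -2.165]
wrist_force: [0.2, 1.0, 0.7]
width: 0.584
t 1.73 pos [0.5267 0.0311 0.36  ] x [ 0.001  0.003 -1.   ] y [ 0.111 -0.994 -0.003] F [0.2 1.  0.7] w 0.584 q [ 0.01 -0.07  1.76  0.    1.45  1.47]
dp cm [ 0.    0.21 -0.1 ] rot [ 0.005 -0.001  0.003] rows 0.056099404404116204 0.0496028917262286
t 1.78 pos [0.526  0.0288 0.3596] x [-0.  0. -1.] y [ 0.11  -0.994 -0.   ] F [-0.4 -0.4 -0.1] w 0.581 q [ 0.01 -0.07  1.76  0.    1.45  1.47]
```

View pics/wrist1.png

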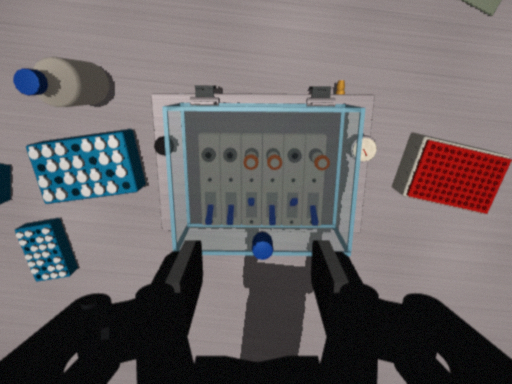

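```bash
python3 - <<'E'
from h import *
yaw=np.deg2rad(6.05)
overlay('w','wrist1',(.508,.027,yaw),(145,385,80,260),3.3,'ov_w1')
E
```

```text
(no output)
```

View pics/ov_w1.png

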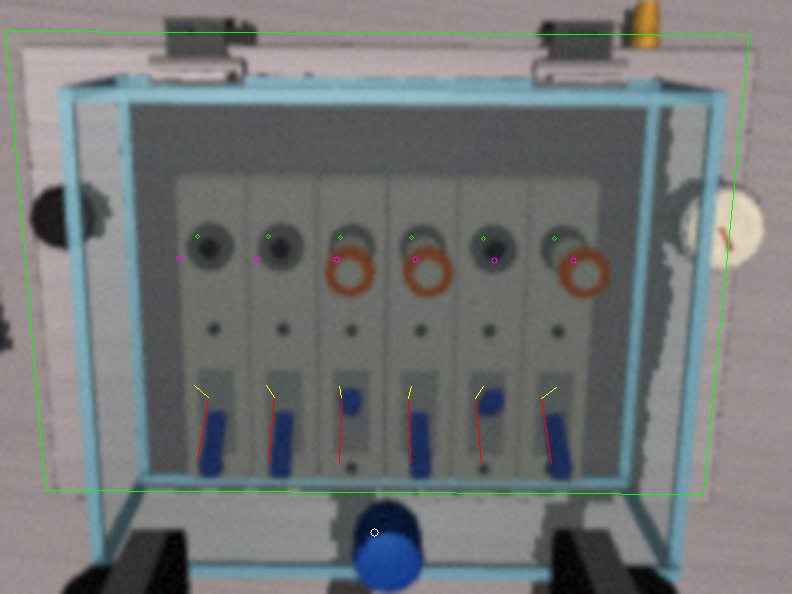

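```bash
python3 - <<'E'
from h import *
grab('wrist','wrist2');st()
yaw=np.deg2rad(6.05)
overlay('w','wrist2',(.508,.027,yaw),(145,385,80,260),3.3,'ov_w2')
E
```

```text
t 1.83 pos [0.5255 0.0272 0.3593] x [-0.001 -0.001 -1.   ] y [ 0.108 -0.994  0.   ] F [-0.6 -0.8 -0.4] w 0.586 q [ 0.   -0.07  1.76 -0.    1.45  1.47]
```

View pics/ov_w2.png

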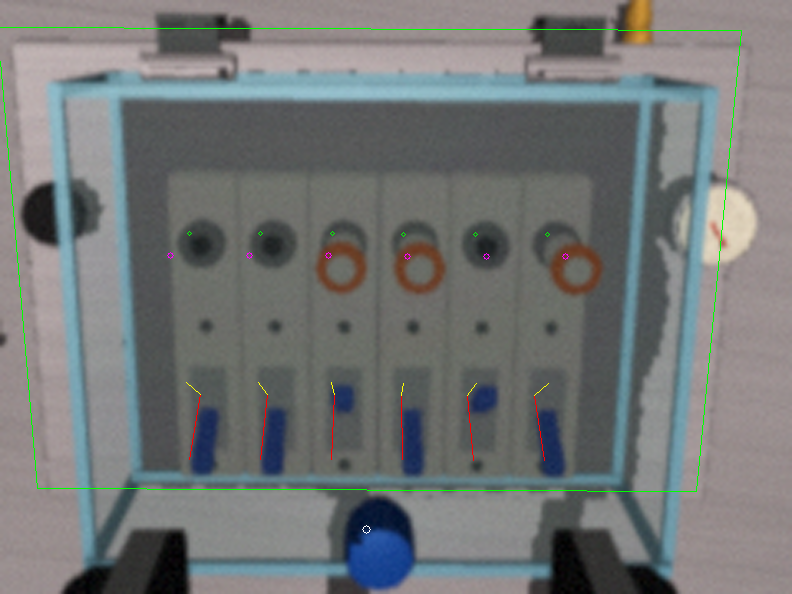

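```bash
python3 - <<'E'
from h import *
from scipy.optimize import least_squares
z=np.load('wrist2.npz')
md=[[.02,.065,.086],[.02,.039,.086],[.02,-.039,.086],[.02,.013,.126],[.02,-.013,.126],[.02,-.065,.126],[-.058,0,.182],[-.091,.136,.062]]
px=[(201,243),(273,243),(486,245),(341,267),(419,268),(577,269),(380,560)]
px=np.array(px)/3.3+[144.5,79.5]
md=md[:7]
r=least_squares(lambda q:(proj(M(md,*q),z)-px).ravel(),[.508,.027,.105]);print(r.x,np.rad2deg(r.x[2]),r.fun.reshape(-1,2).round(1))
r2=least_squares(lambda q:(proj(M(md,*q[:3])+[0,0,q[3]],z)-px).ravel(),[.508,.027,.105,0]);print(r2.x,r2.fun.reshape(-1,2).round(1))
overlay('w','wrist2',r.x,(145,385,80,260),3.3,'ov_w3')
overlay('side','side0',r.x,(210,310,130,260),4.6,'ov_side2')
overlay('scene','scene0',r.x,(155,310,135,255),5,'ov_scene2')
E
```

```text
[0.50461342 0.0225143  0.10301756] 5.902471122455583 [[-0.   0.1]
 [-0.2  0.2]
 [ 0.2  0. ]
 [-0.   0.1]
 [ 0.2 -0.1]
 [ 0.1 -0.1]
 [-0.2 -0.2]]
[5.04620064e-01 2.25154323e-02 1.03019409e-01 2.71699388e-05] [[-0.   0.1]
 [-0.2  0.2]
 [ 0.2  0. ]
 [-0.   0.1]
 [ 0.2 -0.1]
 [ 0.1 -0.1]
 [-0.2 -0.2]]
```

View pics/ov_w3.png

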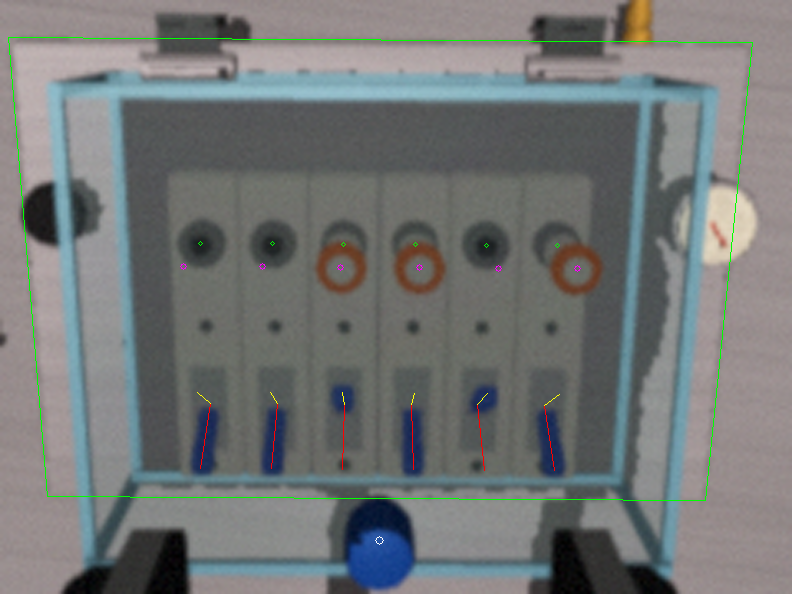

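View pics/ov_scene2.png

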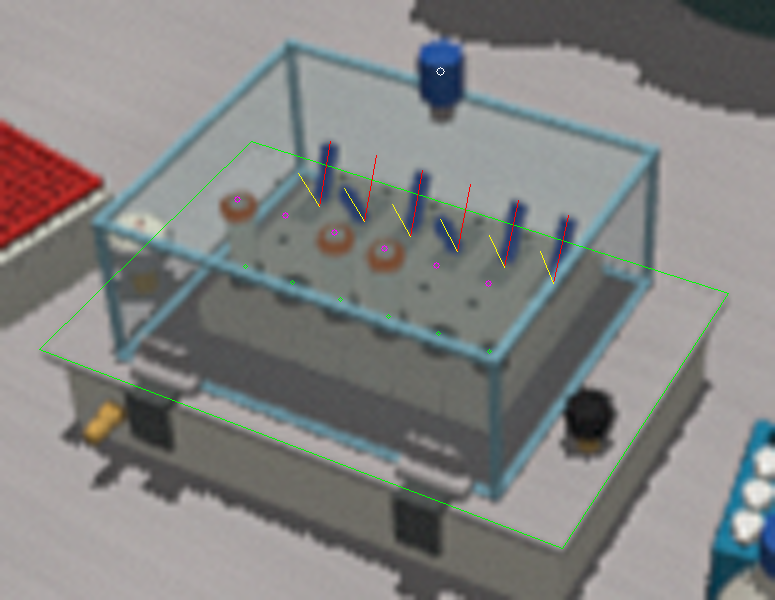

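View pics/ov_side2.png

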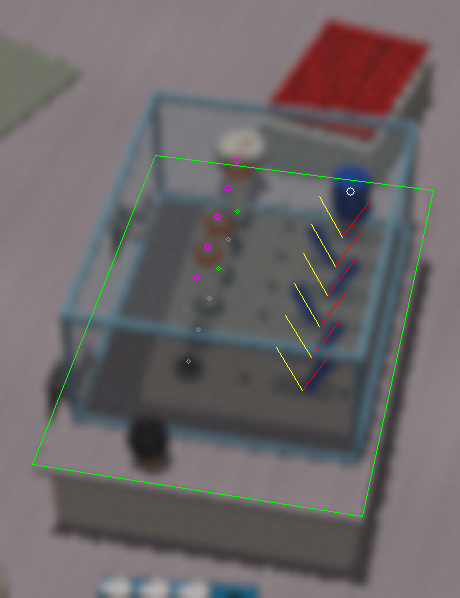

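The wrist overlay now fits within 0.2 px, with the knob at (260,245). Only that blue knob sits on the cover. The valve reading is confirmed: the lever at -65 is shut with a column, -39 is open and empty, and -13 is shut with a column. Next is grasping the knob.

```bash
python3 - <<'E'
s=open('h.py').read()+'''
PO=(.5053,.0233,.1035)
def go(x,y,z,tilt=0,sign=-1): tgt(M([x,y,z],*PO)[0],PO[2],tilt,sign)
'''
open('h.py','w').write(s)
from h import *
go(-.058,0,.168)
E
```

```text
dp cm [19.14  0.13  7.83] rot [ 0.005  0.001 -0.   ] rows 4.959469273234463 0.041940175430589845
```

```bash
python3 -m creep '[{"grip":5,"rotation":[0.005,0,0],"dp":[2,0.1,3]},{"grip":5,"rotation":[0.005,0,0],"dp":[4.5,0.1,6]},{"grip":5,"rotation":[0.005,0,0],"dp":[8,0.1,7.8]},{"grip":5,"rotation":[0.005,0,0],"dp":[11,0.1,7.8]},{"grip":5,"rotation":[0.005,0,0],"dp":[13,0.1,7.8]}]' 25; python3 - <<'E'
from h import *
go(-.058,0,.168);grab('wrist','wrist3');st();go(-.058,0,.168)
z=np.load('wrist3.npz');print(proj(M([[-.058,0,.182],[-.058,0,.156]],*PO),z))
E
```

```text
time: 2.25
tool_pos: [0.4448, 0.0154, 0.2264]
tcp_rot: [2.167, 0.107, -2.175]
wrist_force: [-0.5, 0.1, 0.1]
width: 0.591
dp cm [ 5.83 -0.16 -0.32] rot [-0.005  0.004 -0.   ] rows 1.4016513983366963 0.048844316753099366
t 2.3 pos [0.4431 0.0155 0.2228] x [-0.01 -0.   -1.  ] y [ 0.098 -0.995 -0.001] F [-2.5 -1.4 -2.2] w 0.586 q [-0.02 -0.16  2.09 -0.    1.22  1.45]
dp cm [ 5.48 -0.13 -0.52] rot [-0.005  0.01   0.001] rows 1.3196977310675742 0.08721241829262392
[[252.32951105 223.64607499]
 [252.84936027 207.37974237]]
```

View pics/wrist3.png

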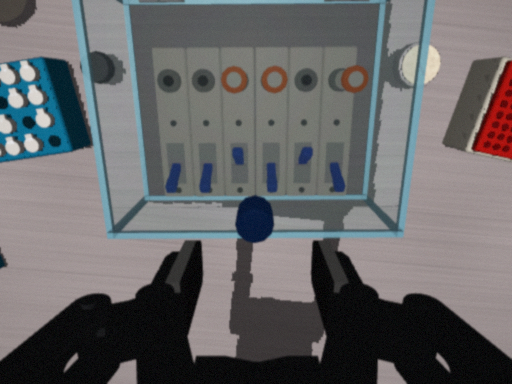

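The knob is at (255,220), between the fingers and about where predicted. I'll descend and grip it.

```bash
python3 -m creep '[{"grip":5,"rotation":[0,0.005,0],"dp":[2,-0.1,-0.3]},{"grip":5,"rotation":[0,0.005,0],"dp":[4.0,-0.1,-0.3]},{"grip":5,"rotation":[0,0.005,0],"dp":[5.2,-0.1,-0.3]},{"grip":5,"rotation":[0,0.005,0],"dp":[5.2,-0.1,-0.3]}]' 25; python3 - <<'E'
from h import *
st();go(-.058,0,.168)
E
```

```text
time: 2.63
tool_pos: [0.4488, 0.0174, 0.1753]
tcp_rot: [2.17, 0.108, -2.171]
wrist_force: [0.0, 0.6, -0.1]
width: 0.588
t 2.63 pos [0.4488 0.0174 0.1753] x [-0.  0. -1.] y [ 0.099 -0.995 -0.   ] F [ 0.   0.6 -0.1] w 0.588 q [-0.02 -0.11  2.14  0.    1.11  1.45]
dp cm [ 0.73 -0.    0.12] rot [-0.004  0.     0.   ] rows 0.17661689700501262 0.03238239731574406
```

```bash
python3 -m creep '[{"grip":5,"rotation":[0,0,0],"dp":[0.6,0,0.1]},{"grip":1.5,"rotation":[0,0,0],"dp":[0.6,0,0.1]},{"grip":1.5,"rotation":[0,0,0],"dp":[0.6,0,0.1]},{"grip":1.5,"rotation":[0,0,0],"dp":[0.6,0,0.1]},{"grip":1.5,"rotation":[0,0,0],"dp":[0.6,0,0.1]}]' 25; python3 -m creep '[{"grip":1.5,"rotation":[0,0,0],"dp":[0,0,0]},{"grip":1.5,"rotation":[0,0,0],"dp":[0,0,0]}]'; python3 - <<'E'
from h import *
st();grab('wrist','wrist4')
# planned offsets rel. to start for cover angles (knob arc), tool axes: x down, z = -manifold x
r=np.array([-138,106.])
for th in np.arange(0,1.5,.1):
    c,s=np.cos(th),np.sin(th); p=np.array([r[0]*c+r[1]*s,-r[0]*s+r[1]*c])-r
    print(round(th,1),'tool dx cm',(-p[1]/10).round(2),'dz',(-p[0]/10).round(2))
E
```

```text
time: 3.05
tool_pos: [0.4508, 0.0174, 0.1729]
tcp_rot: [2.176, 0.108, -2.161]
wrist_force: [-1.7, -4.9, 2.9]
width: 0.25
time: 3.22
tool_pos: [0.4508, 0.0174, 0.1729]
tcp_rot: [2.176, 0.108, -2.162]
wrist_force: [-1.5, -5.4, 4.8]
width: 0.251
t 3.22 pos [0.4508 0.0174 0.1729] x [ 0.007 -0.001 -1.   ] y [ 0.101 -0.995  0.002] F [-1.5 -5.4  4.8] w 0.251 q [-0.02 -0.11  2.15 -0.    1.1   1.45]
0.0 tool dx cm -0.0 dz -0.0
0.1 tool dx cm -1.32 dz -1.13
0.2 tool dx cm -2.53 dz -2.38
0.3 tool dx cm -3.6 dz -3.75
0.4 tool dx cm -4.54 dz -5.22
0.5 tool dx cm -5.32 dz -6.77
0.6 tool dx cm -5.94 dz -8.4
0.7 tool dx cm -6.4 dz -10.07
0.8 tool dx cm -6.68 dz -11.79
0.9 tool dx cm -6.8 dz -13.53
1.0 tool dx cm -6.74 dz -15.26
1.1 tool dx cm -6.51 dz -16.99
1.2 tool dx cm -6.1 dz -18.68
1.3 tool dx cm -5.53 dz -20.32
1.4 tool dx cm -4.8 dz -21.9
```

View pics/wrist4.png

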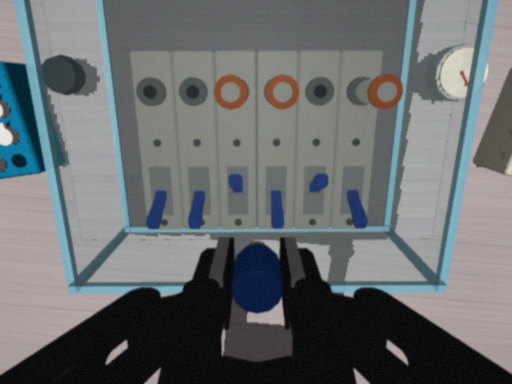

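The knob is gripped: it's at (257,278) between the pads with an opening of about 21 mm. Next I'll swing it along the arc.

```bash
python3 -m creep '[{"grip":1.5,"rotation":[0,0,0],"dp":[-0.7,0,-0.55]},{"grip":1.5,"rotation":[0,0,0],"dp":[-1.3,0,-1.1]},{"grip":1.5,"rotation":[0,0,0],"dp":[-1.95,0,-1.75]},{"grip":1.5,"rotation":[0,0,0],"dp":[-2.55,0,-2.4]}]'; python3 -c "
from h import *
st()"
```

```text
time: 3.6
tool_pos: [0.4731, 0.0198, 0.1963]
tcp_rot: [2.172, 0.108, -2.166]
wrist_force: [1.0, -5.4, -6.8]
width: 0.248
t 3.6 pos [0.4731 0.0198 0.1963] x [ 0.003 -0.001 -1.   ] y [ 0.101 -0.995  0.002] F [ 1.  -5.4 -6.8] w 0.248 q [-0.01 -0.09  2.08 -0.    1.15  1.46]
```

```bash
python3 -m creep '[{"grip":1.5,"rotation":[0,0,0],"dp":[-1.1,0,-1.4]},{"grip":1.5,"rotation":[0,0,0],"dp":[-2.0,0,-2.85]},{"grip":1.5,"rotation":[0,0,0],"dp":[-2.8,0,-4.4]},{"grip":1.5,"rotation":[0,0,0],"dp":[-3.4,0,-6.0]},{"grip":1.5,"rotation":[0,0,0],"dp":[-3.85,0,-7.7]}]'; python3 -c "
from h import *
st();grab('wrist','wrist5');grab('scene','scene1')"
```

```text
time: 4.02
tool_pos: [0.5495, 0.0277, 0.2353]
tcp_rot: [2.171, 0.109, -2.168]
wrist_force: [-1.6, -4.9, -4.0]
width: 0.245
t 4.02 pos [0.5495 0.0277 0.2353] x [ 0.001 -0.001 -1.   ] y [ 0.101 -0.995  0.001] F [-1.6 -4.9 -4. ] w 0.245 q [ 0.01  0.03  1.88 -0.    1.22  1.48]
```

View pics/wrist5.png

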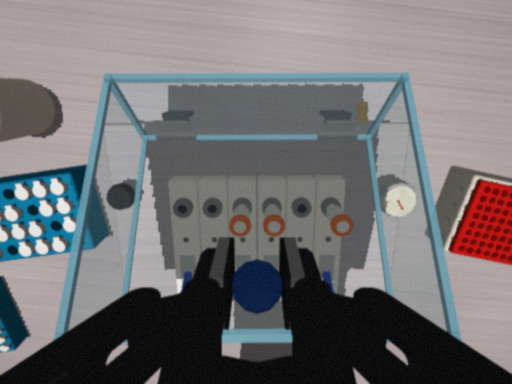

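View pics/scene1.png

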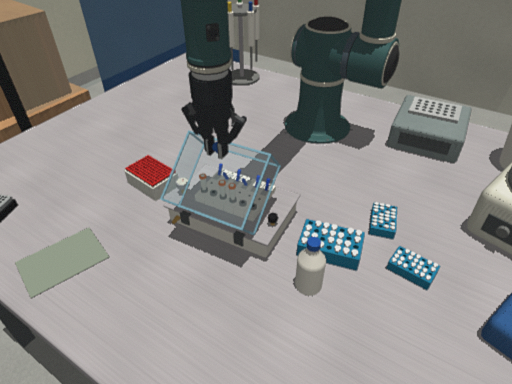

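The cover is following, at roughly 0.7 rad with the knob still in the pads. I'll carry on.

```bash
python3 -m creep '[{"grip":1.5,"rotation":[0,0,0],"dp":[-0.3,0,-1.7]},{"grip":1.5,"rotation":[0,0,0],"dp":[-0.4,0,-3.4]},{"grip":1.5,"rotation":[0,0,0],"dp":[-0.35,0,-5.2]},{"grip":1.5,"rotation":[0,0,0],"dp":[-0.1,0,-6.9]},{"grip":1.5,"rotation":[0,0,0],"dp":[0.3,0,-8.6]}]'; python3 -m creep '[{"grip":1.5,"rotation":[0,0,0],"dp":[0.5,0,-1.6]},{"grip":1.5,"rotation":[0,0,0],"dp":[1.2,0,-3.2]},{"grip":1.5,"rotation":[0,0,0],"dp":[1.2,0,-3.2]}]';python3 -c "
from h import *
st();grab('side','side1');grab('wrist','wrist6')"
```

```text
time: 4.53
tool_pos: [0.6359, 0.0368, 0.2335]
tcp_rot: [2.174, 0.109, -2.166]
wrist_force: [-1.4, -3.4, -0.9]
width: 0.241
time: 4.78
tool_pos: [0.6697, 0.0403, 0.2204]
tcp_rot: [2.176, 0.11, -2.163]
wrist_force: [2.0, -2.0, 0.3]
width: 0.238
t 4.78 pos [0.6697 0.0403 0.2204] x [ 0.006  0.001 -1.   ] y [ 0.1   -0.995 -0.   ] F [ 2.  -2.   0.3] w 0.238 q [0.02 0.27 1.65 0.   1.22 1.49]
```

View pics/side1.png

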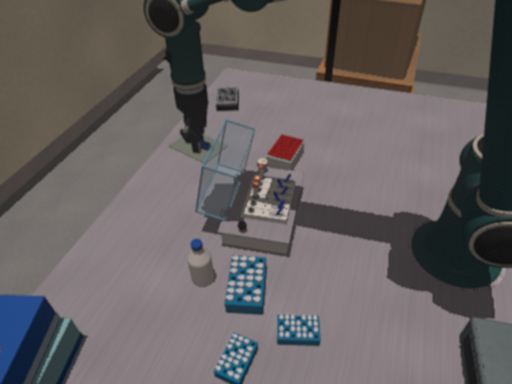

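View pics/wrist6.png

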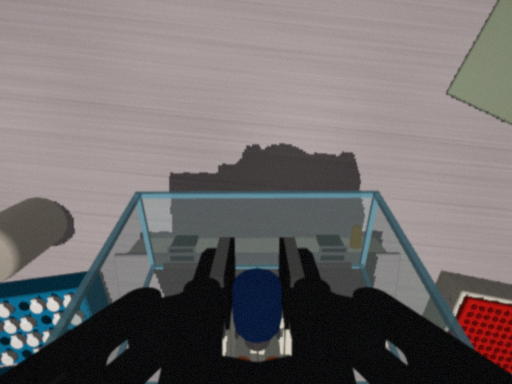

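The cover is at about 1.4 rad, past the balance point. I'll release it and move straight up.

```bash
python3 -m creep '[{"grip":4.5,"rotation":[0,0,0],"dp":[0,0,0]},{"grip":4.5,"rotation":[0,0,0],"dp":[-2,0,0]},{"grip":4.5,"rotation":[0,0,0],"dp":[-6,0,0]},{"grip":4.5,"rotation":[0,0,0],"dp":[-10,0,0.5]},{"grip":4.5,"rotation":[0,0,0],"dp":[-13,0,2]}]';  python3 -m creep '[{"grip":0,"rotation":[0,0,0],"dp":[0,0,4]},{"grip":0,"rotation":[0,0,0],"dp":[0,0,8]},{"grip":0,"rotation":[0,0,0],"dp":[0,0,12]},{"grip":0,"rotation":[0,0,0],"dp":[0,0,16]},{"grip":0,"rotation":[0,0,0],"dp":[0,0,18]}]';python3 -c "
from h import *
st();grab('scene','scene2');grab('wrist','wrist7');go(-.085,-.065,.15);overlay('w','wrist7',PO,(120,400,60,300),2.8,'ov_w7')"
```

```text
time: 5.3
tool_pos: [0.6477, 0.0391, 0.3552]
tcp_rot: [2.179, 0.112, -2.161]
wrist_force: [0.1, -0.1, 0.3]
width: 0.528
time: 5.72
tool_pos: [0.4634, 0.0206, 0.3513]
tcp_rot: [2.175, 0.112, -2.165]
wrist_force: [-0.1, -0.1, 0.1]
width: -0.001
t 5.72 pos [0.4634 0.0206 0.3513] x [ 0.004  0.002 -1.   ] y [ 0.101 -0.995 -0.001] F [-0.1 -0.1  0.1] w -0.001 q [-0.01 -0.2   1.89  0.    1.45  1.46]
dp cm [20.15  6.68  4.53] rot [-0.003 -0.007  0.001] rows 5.205854695419026 0.05789881418707346
```

View pics/scene2.png

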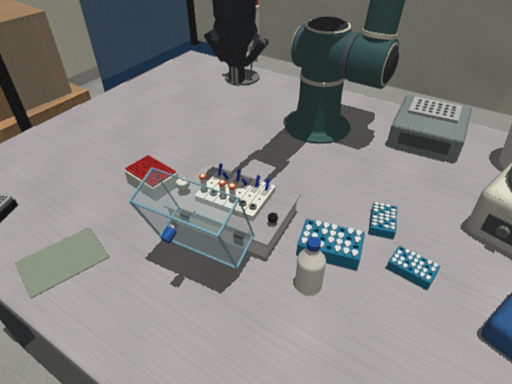

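View pics/wrist7.png

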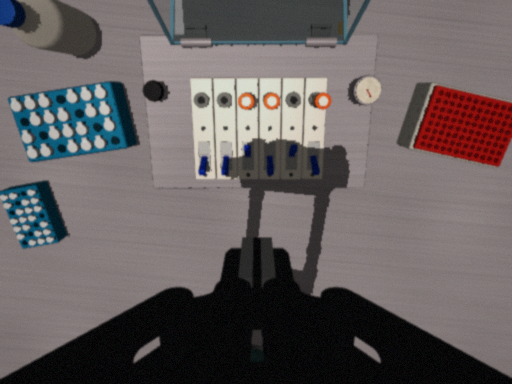

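The cover rests open behind the hinge. Now I'll refine the station pose with this clear view.

View pics/ov_w7.png

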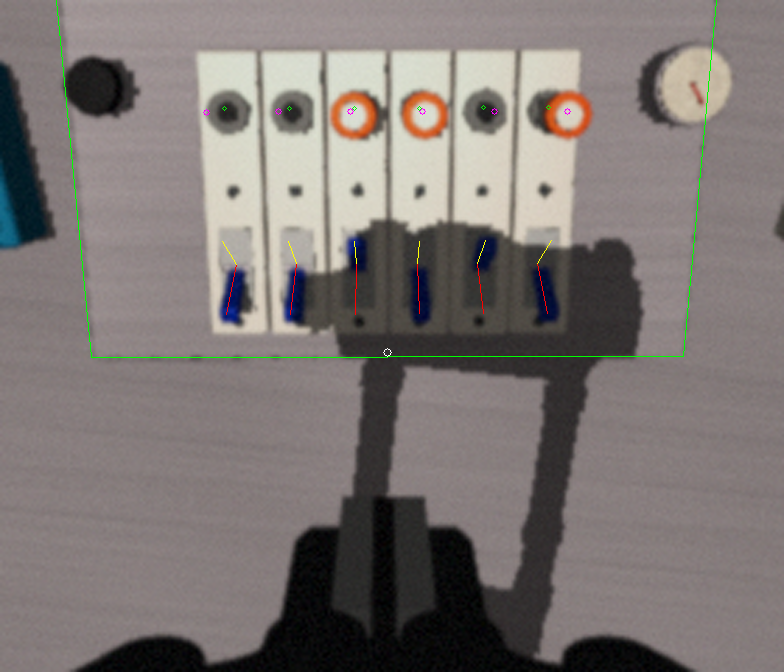

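```bash
sed -i 's/^PO=.*/PO=(.5045,.0224,.1033)/' h.py; python3 -c "
from h import *
st();go(-.088,-.065,.108)"
```

```text
t 5.82 pos [0.4645 0.0205 0.3519] x [ 0.007  0.002 -1.   ] y [ 0.101 -0.995 -0.001] F [0.5 0.1 0.1] w 0.001 q [-0.01 -0.2   1.89  0.    1.45  1.46]
dp cm [24.35  6.76  4.95] rot [-0.002 -0.007  0.001] rows 6.175426992586935 0.05735011398094855
```

```bash
python3 -m creep '[{"grip":0,"rotation":[0,-0.007,0],"dp":[1,3,2]},{"grip":0,"rotation":[0,-0.007,0],"dp":[3,5.5,4]},{"grip":0,"rotation":[0,-0.007,0],"dp":[6,6.8,5]},{"grip":0,"rotation":[0,-0.007,0],"dp":[10,6.8,5]},{"grip":0,"rotation":[0,-0.007,0],"dp":[14,6.8,5]}]'; python3 -m creep '[{"grip":0,"rotation":[0,0,0],"dp":[2,0,0]},{"grip":0,"rotation":[0,0,0],"dp":[2,0,0]},{"grip":0,"rotation":[0,0,0],"dp":[2,0,0]}]'; python3 -c "
from h import *
st();grab('wrist','wrist8');go(-.088,-.065,.108);overlay('w','wrist8',PO,(150,450,50,290),2.6,'ov_w8')"
```

```text
time: 6.23
tool_pos: [0.4269, -0.0532, 0.2109]
tcp_rot: [2.174, 0.107, -2.167]
wrist_force: [0.8, -1.0, -0.0]
width: 0.002
time: 6.48
tool_pos: [0.4254, -0.0522, 0.1899]
tcp_rot: [2.166, 0.111, -2.175]
wrist_force: [0.5, -0.8, 0.6]
width: -0.002
t 6.48 pos [ 0.4254 -0.0522  0.1899] x [-0.004  0.001 -1.   ] y [ 0.101 -0.995 -0.001] F [ 0.5 -0.8  0.6] w -0.002 q [-0.18 -0.17  2.16  0.    1.15  1.29]
dp cm [ 8.37 -0.15  0.3 ] rot [-0.002  0.001  0.   ] rows 2.0098908011760566 0.0197769627854846
```

View pics/ov_w8.png

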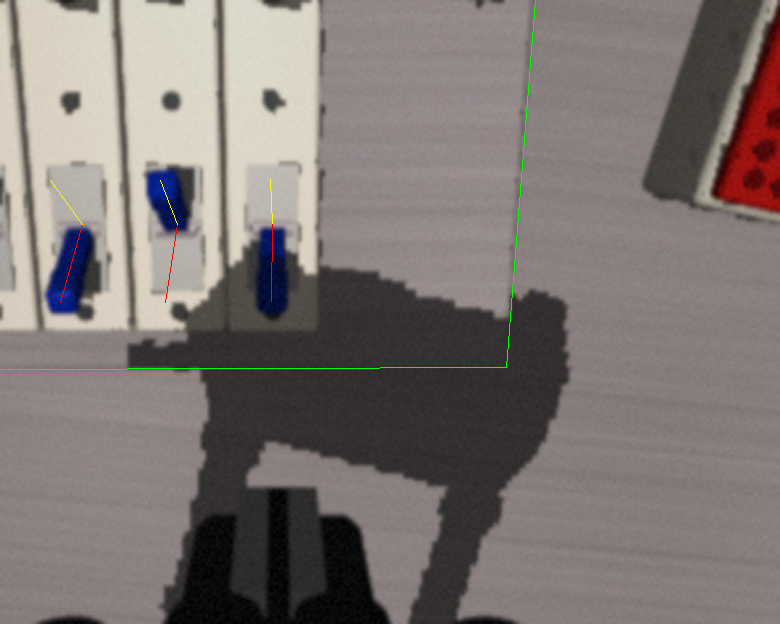

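The overlay lies on the levers, with the -65 lever at (254,160) in the full picture. I'll descend in front of it.

```bash
python3 -m creep '[{"grip":0,"rotation":[0,0,0],"dp":[3.5,-0.1,0.3]},{"grip":0,"rotation":[0,0,0],"dp":[6,-0.1,0.3]},{"grip":0,"rotation":[0,0,0],"dp":[8.2,-0.1,0.3]},{"grip":0,"rotation":[0,0,0],"dp":[8.2,-0.1,0.3]},{"grip":0,"rotation":[0,0,0],"dp":[8.2,-0.1,0.3]}]'; python3 -c "
from h import *
st();go(-.056,-.065,.108)"
```

```text
time: 6.95
tool_pos: [0.4238, -0.0519, 0.11]
tcp_rot: [2.169, 0.11, -2.17]
wrist_force: [-0.7, -0.3, 0.2]
width: 0.006
t 6.95 pos [ 0.4238 -0.0519  0.11  ] x [-0.001 -0.    -1.   ] y [ 0.101 -0.995  0.   ] F [-0.7 -0.3  0.2] w 0.006 q [-0.18 -0.08  2.25 -0.    0.98  1.29]
dp cm [ 0.2  -0.07 -3.2 ] rot [-0.002  0.001 -0.   ] rows 0.7683781328346617 0.01883038891926497
```

```bash
python3 -m creep '[{"grip":0,"rotation":[0,0,0],"dp":[0.1,-0.05,-1]},{"grip":0,"rotation":[0,0,0],"dp":[0.1,-0.05,-2]},{"grip":0,"rotation":[0,0,0],"dp":[0.1,-0.05,-2.7]},{"grip":0,"rotation":[0,0,0],"dp":[0.1,-0.05,-3.2]},{"grip":0,"rotation":[0,0,0],"dp":[0.1,-0.05,-3.2]}]'; python3 -c "
from h import *
st();go(-.056,-.065,.108);grab('scene','scene3');p=np.load('scene3.npz')['p'];cv2.imwrite('pics/s3c.png',cv2.resize(p[130:260,150:310,::-1],None,fx=4.5,fy=4.5,interpolation=2))"
```

```text
time: 7.37
tool_pos: [0.4571, -0.0483, 0.1088]
tcp_rot: [2.171, 0.109, -2.168]
wrist_force: [-0.1, 0.1, 0.5]
width: -0.001
t 7.37 pos [ 0.4571 -0.0483  0.1088] x [ 0.001 -0.001 -1.   ] y [ 0.101 -0.995  0.001] F [-0.1  0.1  0.5] w -0.001 q [-0.16 -0.02  2.19 -0.    0.97  1.31]
dp cm [ 0.08 -0.04  0.16] rot [-0.002 -0.001 -0.001] rows 0.04336985834756099 0.020983237565924195
```

View pics/s3c.png

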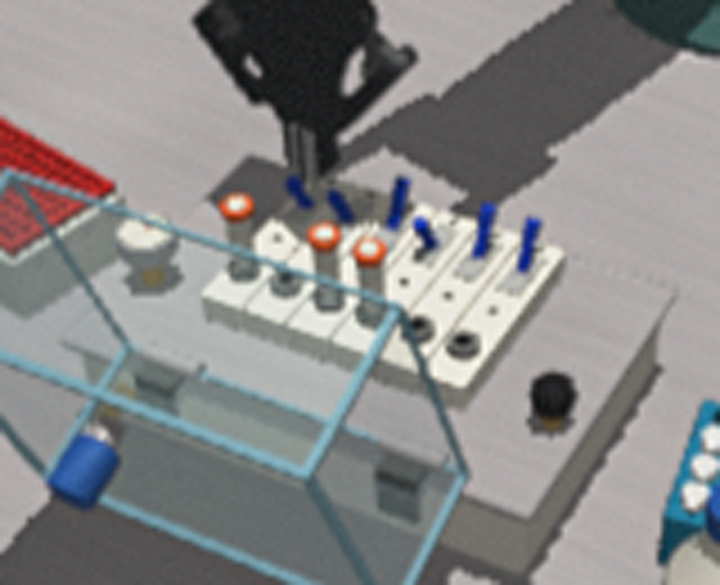

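The -65 lever is now leaning to the rear (scene crop (298,190)) and the force is near zero. I'll back off and move across to -13.

```bash
python3 -m creep '[{"grip":0,"rotation":[0,0,0],"dp":[0,0,1.6]},{"grip":0,"rotation":[0,0,0],"dp":[0,0,3.2]},{"grip":0,"rotation":[0,0,0],"dp":[0,-2,3.4]},{"grip":0,"rotation":[0,0,0],"dp":[0,-5.2,3.4]},{"grip":0,"rotation":[0,0,0],"dp":[0,-5.2,3.4]}]'; python3 -m creep '[{"grip":0,"rotation":[0,0,0],"dp":[0,0,0]}]'; python3 -c "
from h import *
st();go(-.088,-.013,.108);go(-.056,-.013,.108)
z=grab('wrist','wrist9')"
```

```text
time: 7.83
tool_pos: [0.414, 0.0031, 0.1074]
tcp_rot: [2.167, 0.113, -2.173]
wrist_force: [-0.1, 0.6, 0.2]
width: 0.0
time: 7.92
tool_pos: [0.4149, 0.001, 0.1076]
tcp_rot: [2.166, 0.112, -2.17]
wrist_force: [-0.2, -0.0, -0.3]
width: 0.003
t 7.92 pos [0.4149 0.001  0.1076] x [-0.002 -0.    -1.   ] y [ 0.103 -0.995  0.   ] F [-0.2 -0.  -0.3] w 0.003 q [-0.06 -0.1   2.27 -0.    0.97  1.41]
dp cm [-0.04  0.09 -0.33] rot [ 0.     0.002 -0.   ] rows 0.08372310088601118 0.016767448259829565
dp cm [-0.05  0.1  -3.53] rot [ 0.     0.002 -0.   ] rows 0.8477033279624997 0.016767448259829565
```

View pics/wrist9.png

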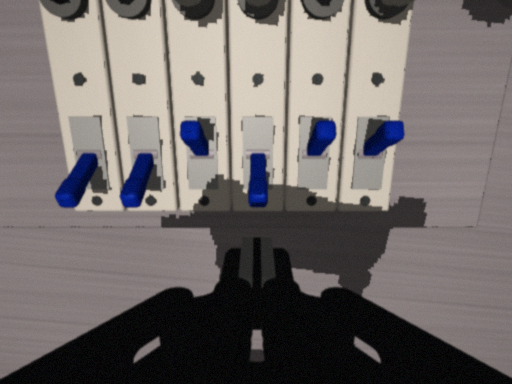

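The right-hand lever (390,135) is open, and the fingers at (257,260) line up with the -13 lever at (257,180). I'll push it.

```bash
python3 -m creep '[{"grip":0,"rotation":[0,0,0],"dp":[0,0.05,-1.2]},{"grip":0,"rotation":[0,0,0],"dp":[0,0.05,-2.2]},{"grip":0,"rotation":[0,0,0],"dp":[0,0.05,-3]},{"grip":0,"rotation":[0,0,0],"dp":[0,0.05,-3.6]},{"grip":0,"rotation":[0,0,0],"dp":[0,0.05,-3.6]}]'; python3 -m creep '[{"grip":0,"rotation":[0,0,0],"dp":[0,0,1.5]},{"grip":0,"rotation":[0,0,0],"dp":[0,0,3]},{"grip":0,"rotation":[0,0,0],"dp":[-2,0,3]},{"grip":0,"rotation":[0,0,0],"dp":[-5,0,3]},{"grip":0,"rotation":[0,0,0],"dp":[-5,0,3]}]';python3 -c "
from h import *
st();grab('wrist','wrist10');go(-.008,-.039,.155);go(-.008,-.039,.108)"
```

```text
time: 8.38
tool_pos: [0.4532, 0.0028, 0.1079]
tcp_rot: [2.17, 0.108, -2.17]
wrist_force: [0.5, -0.8, 0.0]
width: 0.005
time: 8.8
tool_pos: [0.4247, -0.0003, 0.1624]
tcp_rot: [2.176, 0.108, -2.162]
wrist_force: [1.9, -0.5, 0.7]
width: -0.003
t 8.8 pos [ 4.247e-01 -3.000e-04  1.624e-01] x [ 0.006 -0.001 -1.   ] y [ 0.1   -0.995  0.001] F [ 1.9 -0.5  0.7] w -0.003 q [-0.06 -0.16  2.21 -0.    1.09  1.41]
dp cm [ 0.62  2.46 -7.43] rot [-0.003 -0.005 -0.001] rows 1.883080027001138 0.04648035899230347
dp cm [ 5.32  2.46 -7.41] rot [-0.003 -0.005 -0.001] rows 2.2645319737512635 0.04648035899230347
```

View pics/wrist10.png

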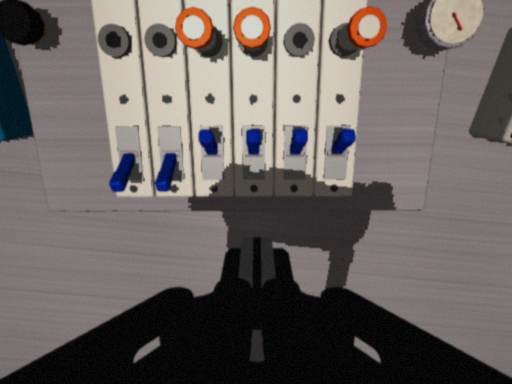

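The -13 lever (254,140) is now open. Next I'll go over and behind the -39 lever (300,140).

```bash
python3 -m creep '[{"grip":0,"rotation":[0,-0.005,0],"dp":[0,1.2,-3]},{"grip":0,"rotation":[0,-0.005,0],"dp":[0,2.4,-5.5]},{"grip":0,"rotation":[0,-0.005,0],"dp":[0,2.5,-7.5]},{"grip":0,"rotation":[0,-0.005,0],"dp":[0,2.5,-7.5]},{"grip":0,"rotation":[0,-0.005,0],"dp":[0,2.5,-7.5]}]';python3 -c "
from h import *
st();go(-.008,-.039,.108);grab('wrist','wrist11')
s=bot.read_state();z=np.load('wrist11.npz');Rm=R.from_rotvec(s['tcp_rot']).as_matrix()
print(proj(np.array([s['tool_pos']+Rm[:,0]*k for k in(.014,0,-.02,-.04,-.06)]),z))"
```

```text
time: 9.27
tool_pos: [0.4987, -0.0174, 0.1564]
tcp_rot: [2.16, 0.109, -2.179]
wrist_force: [-0.1, 0.7, -0.7]
width: 0.0
t 9.27 pos [ 0.4987 -0.0174  0.1564] x [-0.009 -0.001 -1.   ] y [ 0.1   -0.995 -0.   ] F [-0.1  0.7 -0.7] w 0.0 q [-0.08  0.01  2.06 -0.    1.08  1.39]
dp cm [ 4.84  0.01 -0.23] rot [-0.003  0.009  0.   ] rows 1.1623785804503648 0.0744278609172146
[[254.35818713 256.59928369]
 [254.13495305 272.18527184]
 [253.73443488 300.1490645 ]
 [253.19196112 338.02405869]
 [252.41580683 392.21440274]]
```

View pics/wrist11.png

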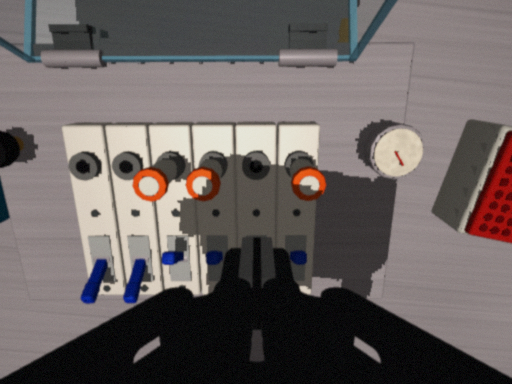

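The fingers (255,256) line up with the empty port of station -39 (257,165), and the columns at (203,184) and (309,184) are clear. I'll descend.

```bash
python3 -m creep '[{"grip":0,"rotation":[0,0.006,0],"dp":[2,0,-0.1]},{"grip":0,"rotation":[0,0.006,0],"dp":[3.6,0,-0.1]},{"grip":0,"rotation":[0,0.006,0],"dp":[4.8,0,-0.1]},{"grip":0,"rotation":[0,0.006,0],"dp":[4.8,0,-0.1]},{"grip":0,"rotation":[0,0.006,0],"dp":[4.8,0,-0.1]}]';python3 -c "
from h import *
st();go(-.034,-.039,.108)"
```

```text
time: 9.73
tool_pos: [0.4977, -0.0169, 0.1085]
tcp_rot: [2.166, 0.11, -2.174]
wrist_force: [-0.1, 0.2, 0.7]
width: 0.003
t 9.73 pos [ 0.4977 -0.0169  0.1085] x [-0.004  0.    -1.   ] y [ 0.101 -0.995 -0.001] F [-0.1  0.2  0.7] w 0.003 q [-0.08  0.06  2.11 -0.    0.98  1.39]
dp cm [0.06 0.07 2.32] rot [-0.002  0.004  0.001] rows 0.5561590118029175 0.03540750209660345
```

```bash
python3 -m creep '[{"grip":0,"rotation":[0,0,0],"dp":[0,0.05,0.8]},{"grip":0,"rotation":[0,0,0],"dp":[0,0.05,1.5]},{"grip":0,"rotation":[0,0,0],"dp":[0,0.05,2.1]},{"grip":0,"rotation":[0,0,0],"dp":[0,0.05,2.4]},{"grip":0,"rotation":[0,0,0],"dp":[0,0.05,2.4]}]';python3 -c "
from h import *
st();grab('scene','scene4');p=np.load('scene4.npz')['p'];cv2.imwrite('pics/s4c.png',cv2.resize(p[130:260,150:310,::-1],None,fx=4.5,fy=4.5,interpolation=2))"
```

```text
time: 10.15
tool_pos: [0.4739, -0.02, 0.1095]
tcp_rot: [2.167, 0.109, -2.172]
wrist_force: [-1.4, -1.0, 0.3]
width: -0.001
t 10.15 pos [ 0.4739 -0.02    0.1095] x [-0.002 -0.    -1.   ] y [ 0.1   -0.995 -0.   ] F [-1.4 -1.   0.3] w -0.001 q [-0.09  0.01  2.16 -0.    0.97  1.38]
```

View pics/s4c.png

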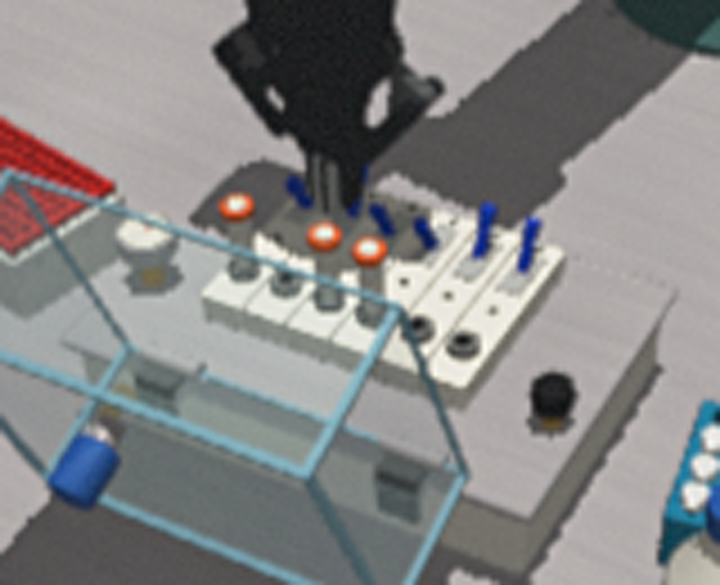

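Lever -39 looks flipped (a tip shows at the front, crop (365,175)). I'll back off slightly to the rear, rise, retreat and check.

```bash
python3 -m creep '[{"grip":0,"rotation":[0,0,0],"dp":[0,0,-1]},{"grip":0,"rotation":[0,0,0],"dp":[-3,0,-1.2]},{"grip":0,"rotation":[0,0,0],"dp":[-7,0,-1.2]},{"grip":0,"rotation":[0,0,0],"dp":[-11,0,0]},{"grip":0,"rotation":[0,0,0],"dp":[-15,0,3]}]'; python3 -m creep '[{"grip":0,"rotation":[0,0,0],"dp":[-3,-1,2]},{"grip":0,"rotation":[0,0,0],"dp":[-5,-2,3]},{"grip":0,"rotation":[0,0,0],"dp":[-5,-2,3]},{"grip":0,"rotation":[0,0,0],"dp":[-5,-2,3]}]'; python3 -c "
from h import *
st();grab('wrist','wrist12');grab('scene','scene5');p=np.load('scene5.npz')['p'];cv2.imwrite('pics/s5c.png',cv2.resize(p[110:300,110:380,::-1],None,fx=2.9,fy=2.9,interpolation=2))"
```

```text
time: 10.62
tool_pos: [0.4535, -0.0225, 0.2557]
tcp_rot: [2.172, 0.11, -2.167]
wrist_force: [0.3, 0.2, 1.6]
width: 0.001
time: 10.95
tool_pos: [0.4202, -0.0054, 0.3045]
tcp_rot: [2.173, 0.11, -2.165]
wrist_force: [0.4, -0.6, -0.7]
width: -0.001
t 10.95 pos [ 0.4202 -0.0054  0.3045] x [ 0.003 -0.001 -1.   ] y [ 0.101 -0.995  0.001] F [ 0.4 -0.6 -0.7] w -0.001 q [-0.07 -0.27  2.03 -0.    1.38  1.4 ]
```

View pics/wrist12.png

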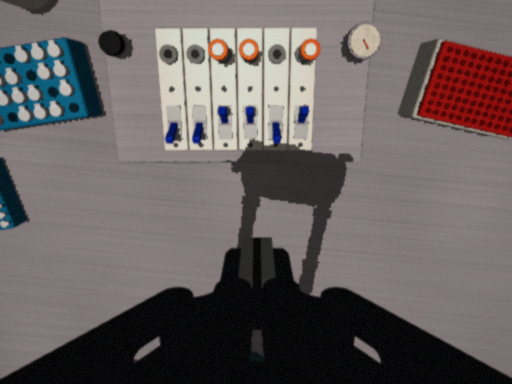

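View pics/s5c.png

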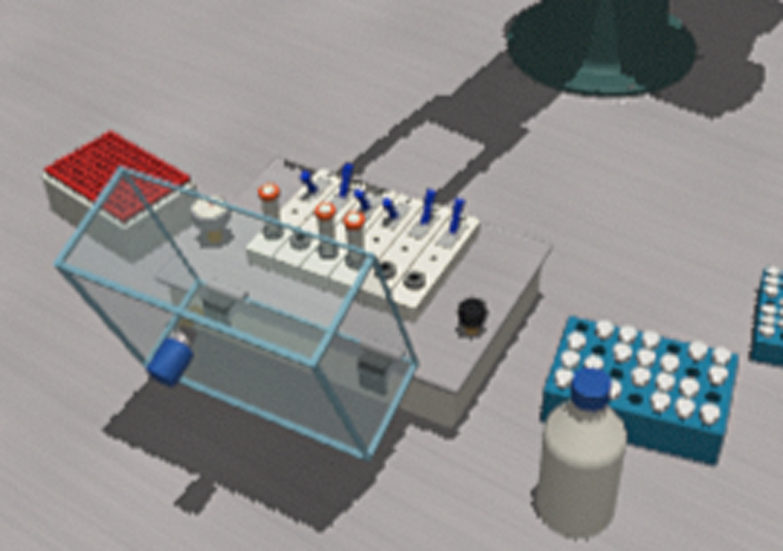

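In the wrist view, the levers of columns (218,48), (249,48) and (310,48) lean to the rear, and the levers of the three empty ports lean to the front. The cover is on its stop, the columns and neighbouring items haven't moved, and the arm is clear.

```bash
python3 -c "
from h import *
st();print(bot.finish_job())"
```

```text
t 11.05 pos [ 0.4191 -0.0057  0.3016] x [-0.002 -0.    -1.   ] y [ 0.101 -0.995 -0.   ] F [-0.5  0.2 -1.1] w 0.002 q [-0.07 -0.27  2.03 -0.    1.38  1.4 ]
the job is handed in; nothing more can be done
None
```

The manifold is ready for loading, and I handed the job in at 11.05 s, well under the 64 s limit. I gripped the blue knob, swung the cover to about 1.4 rad and let go; it sank back and stayed open. Then I flipped three valves: y = -65 and -13 mm to open (both hold columns) and y = -39 mm to shut (empty).

**Last checks:** In the final wrist and scene pictures, all three column ports are open and all three empty ports are shut. The cover is lying back behind its hinge. The columns, rack, tip box and bottle look undisturbed, by eye only. Force readings while pushing the levers were about 1–2 N or less, and the gripper ended clear of everything.

**Disagreements:** The first pose estimate from the scene and side cameras was about 5 mm off the wrist camera's. I corrected it with the wrist view before gripping and again before the valves. Two typed moves were refused for missing fields and never ran.

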